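Put the stripped brake parts away

ROBOT

A 6-joint arm with a two-finger parallel gripper is mounted at the origin on the work surface. World frame = base frame: x ahead of the robot, y to its left, z up, the work surface at z = 0. Lengths are in m, angles in degrees, forces in N, time in s.
With the tool pointing down it reaches from about 0.325 to 0.85 m from the base axis. Payload 15.5 kg.
Tool frame: the origin (TCP) lies midway between the tips of the shut fingers; the grasp point (between the pads) lies 19 mm behind it; z points along the fingers, y is the line along which they close (so a half turn about z gives the same grasp; the last joint's range is limited). The gripper opens to 91 mm and grips with 3 to 60 N. Pads are 32 mm wide; open, the fingers measure 118 mm over their backs; the gripper's body (76 mm by 178 mm) begins 60 mm behind the grasp point.
Start: joints at [68.898, 28.281, 77.091, -0, 74.628, -5.472], TCP at [0.168, 0.602, 0.214] pointing down, gripper open.
Joint ranges: [-166.48, 166.48], [-47.26, 123.95], [12.59, 153.08], [-70.14, 250.14], [6.76, 159.57], [-176.63, 176.63]. Speed limits (degrees/s): [108.29, 108.29, 147.25, 172.46, 172.46, 172.46].

INTERFACE

Orientations are given as a 3x3 rotation matrix whose columns are the frame's x, y, z axes.
In Python, from bench import ctrl gives the robot as it stands. The module is installed in compiled form; this text tells all that it offers. Calls block until the motion is done:
- ctrl.goto(position, orientation): joint-space move of the TCP to a pose.
- ctrl.move_l(position, vel=0.15, ori=None, contact_N=None): straight line of the TCP; ori=None keeps the orientation; vel is the mean speed in m/s. With contact_N (N) it stops when the force on the tool has changed by that much, and returns True; else False.
- ctrl.movej(angles): joint-space move.
- ctrl.command_gripper(opening): opening from 0.0 (shut) to 1.0 (fully open); the grip force is fixed at half the most; returns when the fingers have stopped.
- ctrl.sleep(seconds).
- ctrl.ik(position, orientation): joint angles nearest the present ones, or None.
- ctrl.read_camera(name): name is "scene" or "top" or "wrist"; returns the picture (384x512x3 uint8, blue, green, red); there is no depth.
- ctrl.camera_params(name): a dict with "fx", "fy", "cx", "cy" (pixels), "D" ([k1, k2, p1, p2, k3] as OpenCV has them; the pictures are not rectified), "pose" (4x4, takes a point from camera to world coordinates); the wrist camera has in their place "T_tool_cam" (4x4, takes a point from camera to tool coordinates, whose origin is the TCP and whose axes are the flange's). Camera axes: x right, y up, looking along -z (the intrinsics and any distortion apply to the point x, -y, -z); pixel columns grow to the right and rows downward; lengths in m; the calibration is good to about 2 mm. A picture is of the moment at which its call begins: read the wrist's pose just before it. camera_params takes no time and is no camera call.
A pose or a line that the arm cannot do raises ctrl.MotionError and nothing moves.
- ctrl.sign_off(): hands the job in; it is judged then, once.
Readings, each from a call of its own:
- ctrl.current_t(): time.
- ctrl.current_q(): joint angles.
- ctrl.current_dq(): joint speeds.
- ctrl.current_effort(): joint torques, N m.
- ctrl.current_tool_pos(): TCP position.
- ctrl.current_eef_rot(): TCP orientation.
- ctrl.current_contact_force(): force on the tool from outside, world axes, zero at the start.
- ctrl.current_wrist_torque(): the same for the moment, N m.
- ctrl.current_grip_width(): opening from 0.0 (shut) to 1.0 (fully open).
- ctrl.current_grasp_force(): force on a finger pad.
Only numpy, scipy, OpenCV 4.12 (cv2) and the standard library are available. Lean on these libraries where they do the work, as an engineer would, in place of code of your own. Each camera call takes 0.05 s, during which the arm holds its last target. There are 200 camera calls.

TASK

Sort the loose brake parts on the bench: lay the two guide pins flat on the floor of the long shallow tray, put the big hex nut in the round steel dish, and stand the caliper piston upright on the floor of the blue latched case. The case is shut: flip its toggle latch open first, then swing its lid up until it stands open by itself, and leave it open.

Things in the scene. Friction and masses are not known exactly. Their poses are not given: they have to be found in the camera images.
- piston_center (a point): Caliper piston: bare aluminium-coloured cup, outside diameter 42 mm, 48 mm tall, wall 5 mm, 160 g, standing on the bench with its open end up. The point is its centre, half-way up (24 mm above its underside); z is its axis, up.
- pin0_center (a point): Guide pin lying on the bench: 84 mm long, steel shaft 14 mm in diameter, at its -x end a hex head 18 mm across flats and 14 mm long, at its +x end a black rubber bush 18 mm in diameter and 16 mm long; 90 g. The point is at mid-length on its axis (bare shaft there), 9 mm above what it lies on; x is its long axis.
- pin1_center (a point): Second guide pin, the same as the first in every way (same point, axes and sizes).
- nut_center (a point): Large hex hub nut, bare steel, lying flat: 36 mm across flats, 20 mm high, with a through hole of about 24 mm; 100 g. The point is its centre, half-way up (10 mm); z is the hole's axis, up; its x axis is square to one pair of flats (flats also at 60 and 120 degrees from it).
- tray: Long shallow rectangular tray of plain aluminium, fixed to the bench, for the guide pins: 200 mm along its x, 110 mm along its y, walls 25 mm high and 3 mm thick, floor 3 mm thick. Origin at the centre of its underside, on the bench.
- dish: Round steel parts dish, fixed to the bench, for the nut: 140 mm across the rim, 124 mm across the foot, 28 mm high, wall 3 mm, floor 4 mm thick. Origin at the centre of its underside.
- case: Blue steel case with hinged lid, fixed to the bench, for the piston: 130 mm along x, 170 mm along y, 55 mm high without the lid, walls and floor 4 mm, empty. Origin at the centre of its underside; -x is its front (faces the robot; latch and lift tab are there). The lid's hinge runs along y at x = +65 mm, 55 mm up. The lid is 130 x 170 x 8 mm, 250 g.
- lid_tab (a point): Black lift tab on the lid's front edge, 45 mm from the middle (-y side): 40 mm long, 24 mm wide (y), 10 mm thick. The point lies in it, 24 mm in front of the lid's edge; while shut 154 mm in front of the hinge line and 5 mm above it. z is square to the lid (up while shut). Opens to 1.85 rad; a stiff hinge (about 3 N at the tab) holds it where left. Gives only a few degrees while latched.
- latch_tab (a point): Steel toggle latch on the case's front, 45 mm from the middle (+y side), 20 mm wide. The point lies in its upright thumb plate, 83 mm above the bench, 25 mm in front of the face while shut; its top (93 mm; lid top 63) bends 36 mm back over the lid, ending in a 10 mm bar. Pivot along y, 10 mm in front of the face, 40 mm up. z is up while shut. Turns forwards (-x) and down to 2.2 rad; light; falls open past 0.6 rad.

How it is judged (in metres and radians):
On the way, in this order (a step that is already met when the one before it is completed fails the run):
1. the latch is flipped open (at least 1 rad from shut) (angle between latch_tab's own z axis and vertical above 1 rad), for 0.2 s.
2. the lid is swung up (at least 1.2 rad from shut) (angle between lid_tab's own z axis and vertical above 1.2 rad), for 0.2 s.
At the end, for the whole second after the job is handed in: Piston upright (0.2 rad) on the case floor; both pins flat on the tray floor (middles within 95 x 50 mm of its centre, at most 21 mm up); nut in the dish within 55 mm of its centre, at most 28 mm up; lid still open 1 rad or more; all four at rest (x of piston_center in the frame of case between -0.05 and 0.05 m and y of piston_center in the frame of case between -0.07 and 0.07 m and z of piston_center in the frame of case between 0.018 and 0.04 m and angle between piston_center's own z axis and vertical below 0.2 rad and x of pin0_center in the frame of tray between -0.095 and 0.095 m and y of pin0_center in the frame of tray between -0.05 and 0.05 m and z of pin0_center in the frame of tray between 0.004 and 0.021 m and x of pin1_center in the frame of tray between -0.095 and 0.095 m and y of pin1_center in the frame of tray between -0.05 and 0.05 m and z of pin1_center in the frame of tray between 0.004 and 0.021 m and horizontal distance between nut_center and dish below 0.055 m and z of nut_center in the frame of dish between 0.004 and 0.028 m and angle between lid_tab's own z axis and vertical above 1 rad and linear speed of each of piston, pin0, pin1, nut below 0.02 m/s); the robot touches nothing.
It also fails if it takes over 128 s, if anything falls off the work surface, if the arm or the gripper's body presses on something with over 40 N, if the wrist force passes 120 N, or if a joint passes its speed limit or range.

## Working session

There is one attempt and no reset: what is moved stays moved. The work goes in short steps, each a Python script; the robot and the scene stay as the last script left them, time stands still between calls to the robot, and variables do not carry over. Pictures are saved under pics/ and viewed, at most 14 in all, crops included, and the job is handed in when it is done.

```bash
mkdir -p pics
python3 - <<'E'
from bench import ctrl
import cv2,numpy as np
for n in ("scene","top"):
    cv2.imwrite(f"pics/{n}0.png",ctrl.read_camera(n))
    p=ctrl.camera_params(n);print(n,{k:np.round(v,4).tolist() for k,v in p.items()})
print(ctrl.camera_params("wrist")); print(ctrl.current_eef_rot(),ctrl.current_t())
E
```

```text
scene {'fx': 424.5625, 'fy': 424.5625, 'cx': 255.3556, 'cy': 196.1032, 'D': [-0.1349, 0.0, 0.0, 0.0, 0.0], 'pose': [[0.7061, -0.4275, 0.5645, 1.0394], [0.7079, 0.4441, -0.5492, -0.5219], [-0.0159, 0.7874, 0.6163, 0.6601], [0.0, 0.0, 0.0, 1.0]]}
top {'fx': 379.5503, 'fy': 379.5503, 'cx': 260.9891, 'cy': 196.7, 'D': [-0.0767, 0.0, 0.0, 0.0, 0.0], 'pose': [[-0.027, 0.9855, -0.1675, 0.3729], [-0.9996, -0.0286, -0.0069, 0.0012], [-0.0116, 0.1672, 0.9858, 0.8383], [0.0, 0.0, 0.0, 1.0]]}
{'fx': 280.3065510470808, 'fy': 280.3065510470808, 'cx': 255.61520891682437, 'cy': 191.80648406088278, 'D': array([-0.00730859,  0.        ,  0.        ,  0.        ,  0.        ]), 'T_tool_cam': array([[-5.06686703e-04,  9.66841951e-01,  2.55374987e-01,
         6.97639766e-02],
       [ 9.99999870e-01,  5.06246453e-04,  6.74550359e-05,
        -2.47930407e-04],
       [-6.40643228e-05,  2.55374988e-01, -9.66842082e-01,
        -1.69326611e-01],
       [ 0.00000000e+00,  0.00000000e+00,  0.00000000e+00,
         1.00000000e+00]])}
[[-9.63016037e-01  2.69443736e-01 -4.30229518e-04]
 [ 2.69444043e-01  9.63015507e-01 -1.02033089e-03]
 [ 1.39395930e-04 -1.09851779e-03 -9.99999387e-01]] 0.1
```

View pics/top0.png

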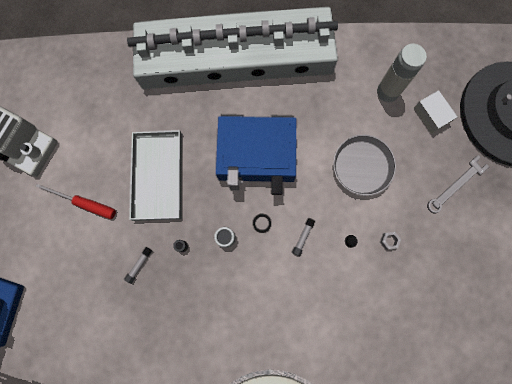

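View pics/scene0.png

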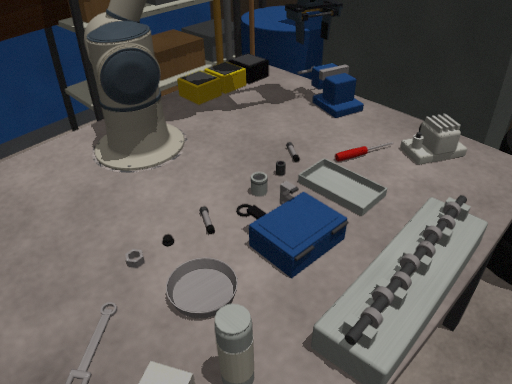

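The top view shows the tray at (157,176), case at (257,148) with its latch at (233,176) and lift tab at (277,185), dish at (364,166), piston at (224,238), nut at (390,241), and pins at (139,266) and (304,237). The ring at (262,223), the small dark bush at (180,246) and the cap at (351,241) are distractors. Next I'll write helpers and an enlarged crop.

```bash
cat > h.py <<'E'
from bench import ctrl
import cv2,numpy as np
def ray(name,uv,wp=None):
    p=ctrl.camera_params(name)
    K=np.array([[p["fx"],0,p["cx"]],[0,p["fy"],p["cy"]],[0,0,1]])
    x=cv2.undistortPoints(np.array(uv,float).reshape(-1,1,2),K,np.array(p["D"])).reshape(-1,2)
    d=np.c_[x[:,0],-x[:,1],-np.ones(len(x))]
    T=p["pose"] if "pose" in p else wp@p["T_tool_cam"]
    return T[:3,3],d@T[:3,:3].T
def plane(name,uv,z,wp=None):
    o,d=ray(name,uv,wp); return o+d*((z-o[2])/d[:,2])[:,None]
def wpose():
    T=np.eye(4);T[:3,:3]=ctrl.current_eef_rot();T[:3,3]=ctrl.current_tool_pos();return T
def down(a):  # tool down, tool y (closing line) at angle a deg from world x
    a=np.radians(a);y=np.array([np.cos(a),np.sin(a),0]);z=np.array([0,0,-1.]);return np.c_[np.cross(y,z),y,z]
E
python3 - <<'E'
from h import *
im=cv2.imread("pics/top0.png")
cv2.imwrite("pics/crop.png",cv2.resize(im[100:300,115:415],None,fx=2.66,fy=2.66,interpolation=cv2.INTER_CUBIC))
hsv=cv2.cvtColor(im,cv2.COLOR_BGR2HSV)
m=cv2.inRange(hsv,(100,120,40),(130,255,255));m[:, :190]=0;m[:,330:]=0
c=max(cv2.findContours(m,0,2)[0],key=cv2.contourArea);r=cv2.minAreaRect(c);b=cv2.boxPoints(r)
print("case box px",np.round(b,1).tolist());print(np.round(plane("top",b,.063),4))
for n,uv,z in [("piston",(224,238),.048),("nut",(390.5,241),.02),("pin0",(139,266),.009),("pin1",(304,237),.009),("dish",(364,166),.028),("latch",(233,172),.093),("tab",(277,187),.06)]:
    print(n,np.round(plane("top",[uv],z),4))
print(np.round(plane("top",[(133,132),(181,131),(181,220),(131,220)],.025),4))
E
```

```text
case box px [[215.6999969482422, 179.8000030517578], [216.8000030517578, 115.69999694824219], [296.0, 117.0999984741211], [294.8999938964844, 181.1999969482422]]
[[ 0.5432  0.1004  0.063 ]
 [ 0.685   0.0975  0.063 ]
 [ 0.6765 -0.0734  0.063 ]
 [ 0.5355 -0.065   0.063 ]]
piston [[0.4224 0.086  0.048 ]]
nut [[ 0.407  -0.2697  0.02  ]]
pin0 [[0.3684 0.2771 0.009 ]]
pin1 [[ 0.4221 -0.0842  0.009 ]]
dish [[ 0.5726 -0.2217  0.028 ]]
latch [[0.5517 0.0615 0.093 ]]
tab [[ 0.5247 -0.0273  0.06  ]]
[[0.6687 0.2938 0.025 ]
 [0.6668 0.1834 0.025 ]
 [0.465  0.1814 0.025 ]
 [0.4678 0.2916 0.025 ]]
```

View pics/crop.png

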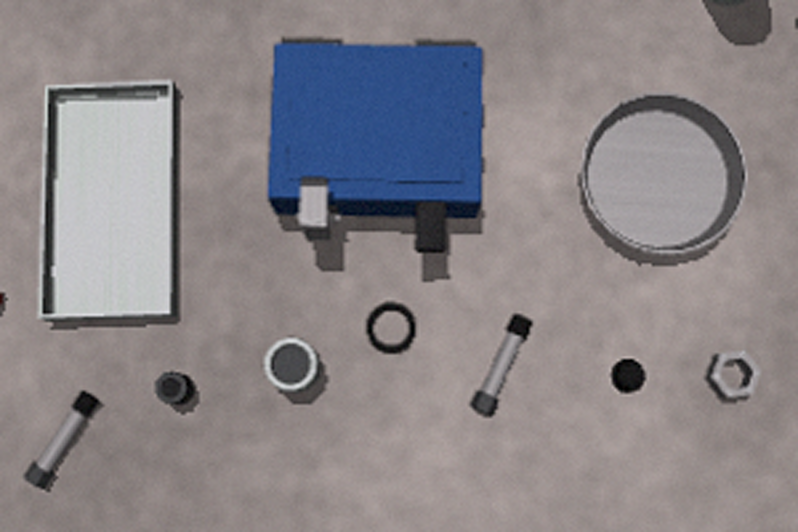

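The crop shows the latch and tab clearly: latch bar end at crop (313,180), tab at (430,228). The case box fits the given sizes, with yaw about -2.9° and lid front mid near (0.551, 0.018). The tab ray gives (0.525,-0.027), against (0.525,-0.025) expected. I'll hook the latch bar from behind.

```bash
cat >> h.py <<'E'
YAW=-2.85; cy,sy=np.cos(np.radians(YAW)),np.sin(np.radians(YAW)); CO=np.array([0.616,0.0153,0])
def case(x,y,z): return CO+np.array([cy*x-sy*y,sy*x+cy*y,z])
CD=down(90+YAW)
def show(n,f,roi=None,s=1):
    T=wpose();im=ctrl.read_camera(n);cv2.imwrite(f"pics/{f}_raw.png",im);np.save(f"pics/{f}.npy",T)
    if roi: im=im[roi[1]:roi[3],roi[0]:roi[2]]
    cv2.imwrite(f"pics/{f}.png",cv2.resize(im,None,fx=s,fy=s,interpolation=cv2.INTER_CUBIC))
E
python3 - <<'E'
from h import *
p=ctrl.current_tool_pos();ctrl.move_l([p[0],p[1],.30],vel=.3)
ctrl.command_gripper(0)
ctrl.goto(case(-.012,.045,.14),CD)
print(ctrl.move_l(case(-.012,.045,.073),vel=.1,contact_N=6),ctrl.current_tool_pos())
print(ctrl.move_l(case(-.105,.045,.073),vel=.1,contact_N=25),ctrl.current_tool_pos(),ctrl.current_contact_force())
p=ctrl.current_tool_pos();ctrl.move_l([p[0],p[1],.15],vel=.2)
ctrl.goto(case(-.12,-.045,.20),CD)
show("scene","s1",(200,120,380,290),3); show("wrist","w1"); print(ctrl.current_t())
E
```

```text
False [0.60663796 0.06089283 0.07349565]
False [0.51413657 0.06540828 0.07311131] [0.32298592 0.88612949 0.13273975]
7.4667
```

View pics/w1.png

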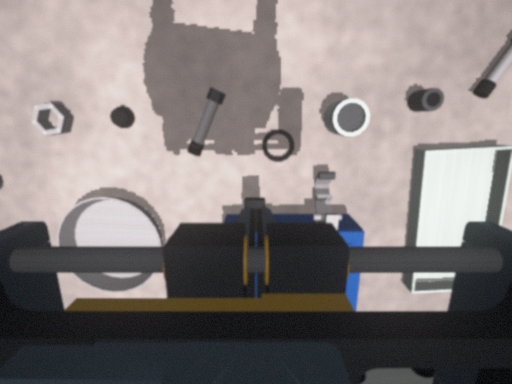

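View pics/s1.png

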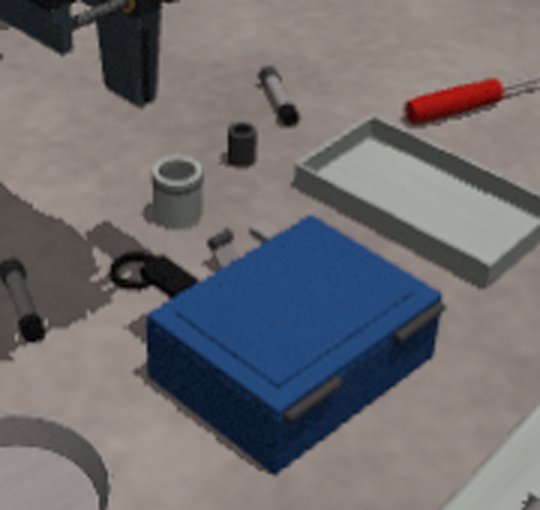

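The latch is folded open: its bar shows in front of the case at wrist (322,185) and scene-crop (225,240). The tab is at wrist (255,215). Now I'll grip the tab across its width and swing the lid through an arc.

Run:
```python
from h import *
def P(t,dz=-.014):
    t=np.radians(t);r=.157
    return case(.065-r*np.cos(t)+.005*np.sin(t),-.045,.055+r*np.sin(t)+.005*np.cos(t)+dz)
ctrl.command_gripper(.6)
p=P(0);ctrl.move_l([p[0],p[1],.13],vel=.2)
print(ctrl.move_l(p,vel=.08,contact_N=6))
ctrl.command_gripper(0)
w=ctrl.current_grip_width();print("w mm",w*91,ctrl.current_grasp_force())
if 18<w*91<30:
    for t in range(14,99,14):
        ctrl.move_l(P(t),vel=.1)
    print(ctrl.current_contact_force(),ctrl.current_grip_width()*91)
    ctrl.command_gripper(.6)
    p=ctrl.current_tool_pos();ctrl.move_l([p[0],p[1],.33],vel=.25)
    ctrl.goto([.40,.06,.28],CD)
    show("scene","s2");show("wrist","w2")
print(ctrl.current_t())
```

```text
False
w mm 23.84697799538829 30.000439882278442
[ 0.86579594 -7.7939877   4.82244247] 23.37983674092967
17.0917
```

View pics/s2.png

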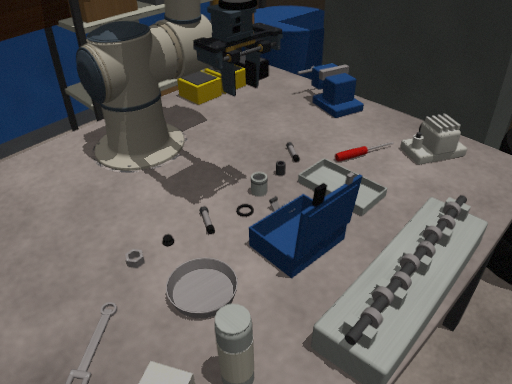

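View pics/w2.png

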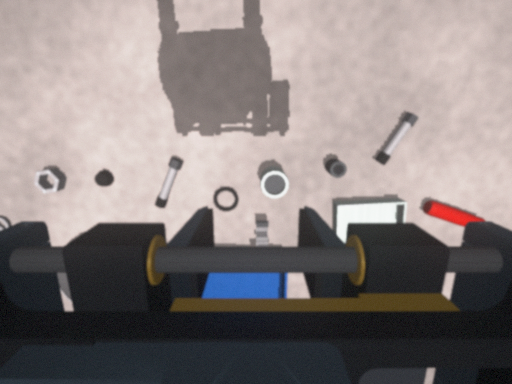

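The lid stands open past vertical. Wrist view w2 shows the piston rim at (274,184), pin1 from (176,162) to (161,201), pin0 from (410,118) to (381,157), and the nut at (49,181). I'll compare these with the top-view estimates.

Run:
```python
from h import *
T1=np.load("pics/w1.npy");T2=np.load("pics/w2.npy")
f=lambda n,uv,z,T=None:print(n,np.round(plane(n,uv,z,T)[:,:2],4).tolist())
f("wrist",[(274,184)],.048,T2);f("wrist",[(350.5,117)],.048,T1);f("top",[(224.3,237)],.048)
print("pin1");f("wrist",[(176,162),(161,201)],.009,T2);f("wrist",[(216,96),(195,148)],.009,T1);f("top",[(297,252),(310.5,221.5)],.009)
print("pin0");f("wrist",[(410,118),(381,157)],.009,T2);f("top",[(130,279),(147.5,252)],.009)
# nut: flats direction via contour in w1/top
for n,T,roi in (("wrist",T1,(25,95,80,145)),("top",None,(375,228,405,256))):
    im=cv2.imread("pics/w1_raw.png" if n=="wrist" else "pics/top0.png",0)[roi[1]:roi[3],roi[0]:roi[2]]
    _,m=cv2.threshold(im,0,255,cv2.THRESH_OTSU);print(im.min(),im.max(),_)
    cv2.imwrite(f"pics/nut_{n}.png",cv2.resize(im,None,fx=6,fy=6,interpolation=cv2.INTER_CUBIC))
f("wrist",[(47,118)],.02,T1)
a=cv2.imread("pics/nut_wrist.png");b=cv2.imread("pics/nut_top.png");h=max(a.shape[0],b.shape[0])
cv2.imwrite("pics/nut.png",np.hstack([cv2.copyMakeBorder(x,0,h-x.shape[0],0,10,0) for x in (a,b)]))
```

```text
wrist [[0.427, 0.0849]]
wrist [[0.4279, 0.0843]]
top [[0.4244, 0.0854]]
pin1
wrist [[0.3928, -0.0666], [0.4556, -0.0991]]
wrist [[0.3953, -0.0675], [0.4566, -0.0997]]
top [[0.3902, -0.0676], [0.4556, -0.1]]
pin0
wrist [[0.3436, 0.2975], [0.4011, 0.2569]]
top [[0.3407, 0.2966], [0.3983, 0.2587]]
75 225 143.0
31 190 101.0
wrist [[0.4105, -0.2721]]
```

View pics/nut.png

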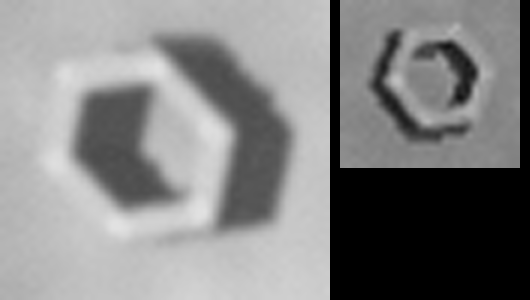

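Top and wrist estimates agree within about 3 mm. Nut crop: top-face vertices at (62,68), (165,50), (235,130), (212,228), (115,235), (45,160). Next come the piston and both pins, with a grip-width check on each.

```bash
cat >> h.py <<'E'
def pick(xy,ang,z,opening,lo,hi,zup=.13):
    R=down(ang);ctrl.command_gripper(opening)
    ctrl.goto([*xy,zup],R)
    print("hit",ctrl.move_l([*xy,z],vel=.12,contact_N=10),np.round(ctrl.current_tool_pos(),4))
    ctrl.command_gripper(0);w=ctrl.current_grip_width()*91;print("w",w,ctrl.current_grasp_force())
    assert lo<w<hi,w
    ctrl.move_l([*xy,zup],vel=.2)
    return ctrl.current_tool_pos()[2]
def place(xy,ang,z,opening,zup=.13):
    R=down(ang);ctrl.move_l([*xy,zup],vel=.25,ori=R)
    ctrl.move_l([*xy,z+.02],vel=.2)
    print("down",ctrl.move_l([*xy,z-.003],vel=.05,contact_N=5),np.round(ctrl.current_tool_pos(),4),"w",ctrl.current_grip_width()*91)
    ctrl.command_gripper(opening);ctrl.move_l([*xy,zup],vel=.25)
TR=np.array([.5675,.2375])
E
python3 - <<'E'
from h import *
pick((.4265,.0848),90+YAW,.011,.75,38,45)
place(case(-.01,.015,0)[:2],90+YAW,.015,.65)
ctrl.move_l([.45,.1,.2],vel=.3)
pick((.3715,.2775),55,.003,.5,11,20)
place(TR+[.048,.0],90.6,.006,.4)
show("top","t3",(100,80,420,310),2.5); print(ctrl.current_t())
T1=np.load("pics/w1.npy")
v=np.array([(62,68),(165,50),(235,130),(212,228),(115,235),(45,160)])/6+[25,95]
P=plane("wrist",v-.4,.02,T1)[:,:2];print(P.mean(0))
e=np.roll(P,-1,0)-P;print(np.degrees(np.arctan2(e[:,1],e[:,0]))%60,np.linalg.norm(e,axis=1))
E
```

```text
hit False [0.4269 0.0848 0.0116]
w 40.87770575485488 30.00087840249762
down True [0.6068 0.0308 0.0142] w 40.99354315047081
hit False [0.3718 0.2776 0.0035]
w 13.352281223029506 30.00077247619629
down True [0.6157 0.2377 0.0053] w 13.094027639227606
31.8917
[ 0.41154332 -0.2715853 ]
[36.04395897 33.51759728 34.46984855 30.92834365 34.5838419  35.66793758] [0.02155677 0.01913163 0.02088287 0.02022013 0.01876692 0.01909771]
```

View pics/t3.png

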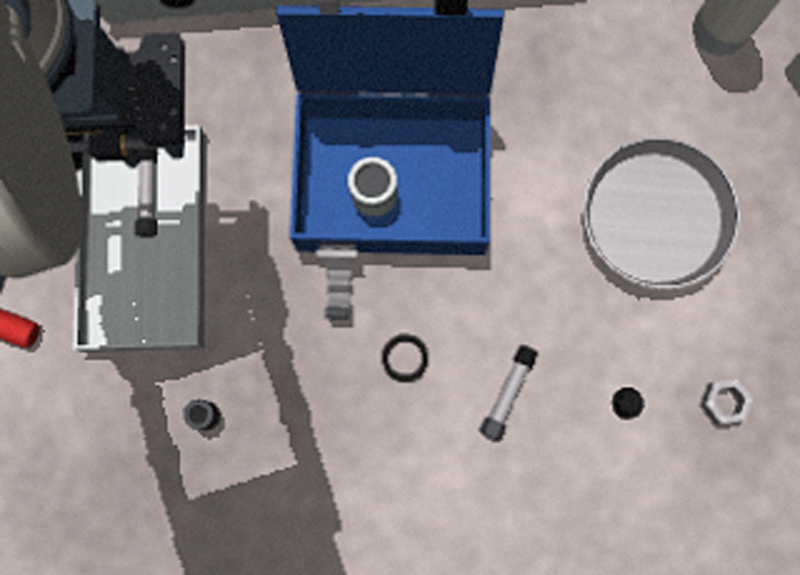

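The piston stands upright in the case (crop 372,185), and the first pin lies in the tray (crop 147,195). Nut side lengths are about 20 mm (20.8 expected), with its flats' normal near 64°. Next are the second pin and the nut.

Run:
```python
from h import *
ctrl.move_l([.45,.1,.2],vel=.3)
pick((.4248,-.0835),63,.003,.5,11,20)
place(TR+[-.048,.0],90.6,.006,.4)
ctrl.move_l([.45,.1,.2],vel=.3)
pick((.410,-.271),64,.003,.65,33,39)
place((.573,-.222),64,.007,.6)
ctrl.move_l([.40,-.15,.3],vel=.3)
print(ctrl.current_t())
show("top","t4",(100,80,420,310),2.5); show("scene","s4",(180,110,420,320),3)
```

```text
hit False [ 0.4251 -0.0835  0.0035]
w 13.368956106631774 30.0005042552948
down True [0.5198 0.2376 0.0053] w 13.036756152395325
hit False [ 0.4103 -0.2712  0.0035]
w 35.66383232496635 30.001167673544842
down True [ 0.5731 -0.222   0.0062] w 35.701955326163514
49.5667
```

View pics/t4.png

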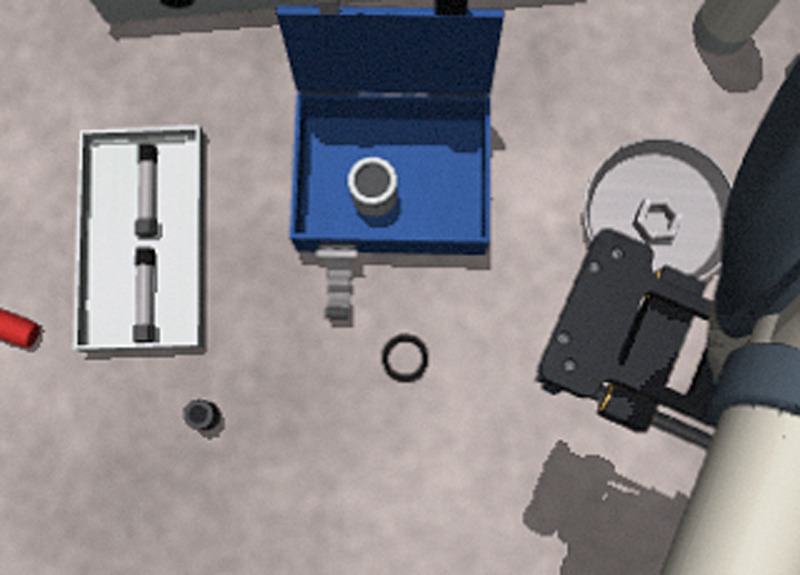

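View pics/s4.png

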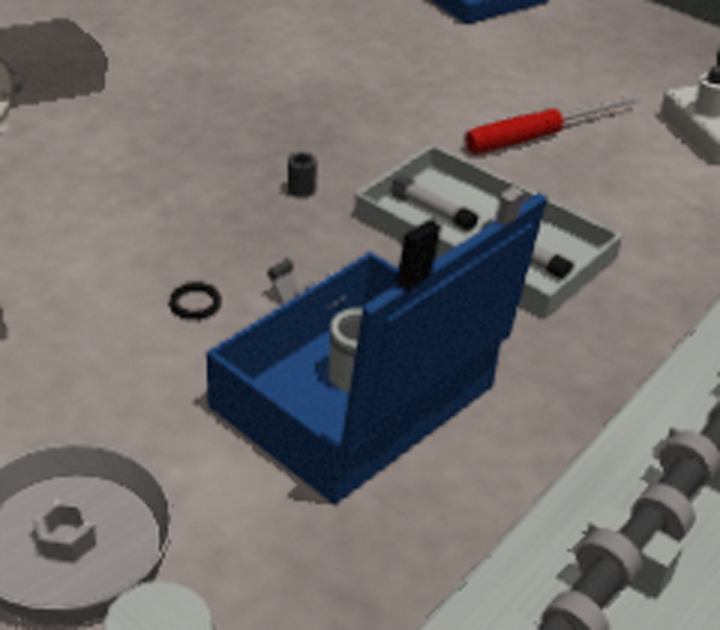

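Both views show everything in place. The pins lie flat in the tray (top crop 147,190 and 145,295), the nut is in the dish (657,220), the piston is upright in the case (372,185), and the lid is open. Handing in.

```bash
python3 -c "
from bench import ctrl
print(ctrl.sign_off())"
```

```text
the job is handed in; nothing more can be done
None
```

The job is handed in at about 50 s on the robot's clock; the last pictures show the latch and lid open, the piston upright in the case, both pins flat in the tray and the nut in the dish, but sign-off returned no verdict.

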